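# Seat the mould and throw the toggle clamp

### The arm

A 7-joint arm with a two-finger parallel gripper is mounted at the origin on a cart in front of the work surface, level with it; the furniture and walls round the work are solid. World frame = base frame: x ahead of the robot, y to its left, z up, the work surface at z = 0. Lengths are in m, angles in degrees, forces in N, time in s.
With the tool pointing down it reaches from about 0.425 to 0.875 m from the base axis. Payload 8.4 kg.
Tool frame: the origin (TCP) lies at the centre of the arm's flange, where the gripper is bolted on; the fingertips stand 173 mm ahead of it and the grasp point (between the pads) lies 155 mm ahead of it; z points along the fingers, y is the direction in which the jaws open and shut (so a half turn about z gives the same grasp; the last joint's range is limited). The gripper opens to 85 mm and grips with 20 to 120 N. Pads are 22 mm wide; open, the fingers measure 114 mm over their backs; the gripper's body (76 mm by 85 mm) begins 54 mm behind the grasp point. The pads swing forward as they close: fully open they stand 13 mm farther back than shut.
Start: joints at [-79.194, 19.091, 2.286, 83.961, -0.768, 76.965, -3.352], TCP at [0.185, 0.623, 0.405] pointing down, gripper open.
Joint ranges: [-147.57, 147.57], [-21.85, 119.76], [-74.77, 79.35], [14.55, 137.4], [-85.83, 265.84], [4.83, 119.75], [-152.11, 152.11]. Speed limits (degrees/s): [127.2, 127.2, 159.86, 159.86, 180, 180, 180].

### API

Orientations are given as a 3x3 rotation matrix whose columns are the frame's x, y, z axes.
In Python, from rig import sensors, optics, ticket, nets gives the robot as it stands.
- The arm moves only by the tool send_rows, never from a script. Its argument "series" is a list that holds one entry, the list of rows, each a list of 5 numbers: the shift along the tool's x, y, z in mm, then the turn about the tool's z in degrees, then the opening in per cent of the stroke, from 0 (shut) to 100 (fully open). In form: [[[x, y, z, yaw, claw], ...]]. A call has 1 to 10 rows; each row is the pose to reach, as a shift and turn from the pose measured when the call began, along the tool's axes at that moment; what a row does not reach only later rows make up. A row lasts 1/10 s, in which the tool goes at most 50 mm and 8.59 degrees, less where a joint would pass 70% of its speed; a pose out of reach is approached as far as the arm can. A call with a gripper value outside its range is refused whole. The fingers move at their own pace and stop on an object; the grip force is fixed at half the most. Time passes only in rows, so rows that repeat a pose let the fingers close. It gives the time, the measured TCP pose, the force and the opening at its end, in the units of the state.
- sensors.sense(): the state, without advancing time (a new reading comes with each control period).
- optics.snapshot(name): name is "scene" or "side" or "wrist"; returns a dict with "pixels" (420x560x3 uint8, red, green, blue), "vfov" (degrees; the focal length in pixels is half the picture's height over the tangent of half this angle, whatever the lens; pixels are square), "cx", "cy" (the principal point, pixels), "dist" ([k1, k2, p1, p2, k3] as OpenCV has them; the pictures are not rectified), "pose" (4x4, takes a point from camera to world coordinates). Camera axes: x right, y down, z forward; pixel columns grow to the right and rows downward; lengths in m; the calibration is good to about 2 mm. A picture is of the moment at which its call begins. There is no depth.
- ticket.close_job(): hands the job in, once; it reports no verdict.
Trained networks look in a picture, given as the dict that the camera call returned (one of the last four; its "shot" number tells which), for a name from the list of things; names that differ only in an ending like _2 or _b are one class to them, and where a whole thing is asked for, a point or a joint stands for the part that bears it (a point fixed in the world has none). Each returns a list of dicts, best first, with "p" (0 to 1); they miss things now and then, are a little off and sometimes report something else, mostly with a low value. They report only what shows in the picture. A call takes as long as a camera call.
- nets.boxes_of(picture, thing): "xyz" ([x, y, z] in m, in world coordinates, good to about 4 mm: the middle of the surface that is visible of it).
The state is a dict: "clock": time; "joint_pos": joint angles; "qd": joint speeds; "joint_torque": joint torques, N m; "position": TCP position; "tool_rot": TCP orientation; "ft_force": force on the tool from outside, world axes, zero at the start; "ft_torque": the same for the moment, N m; "width": finger opening in m.
Only numpy, scipy, OpenCV 4.12 (cv2) and the standard library are available. Lean on these libraries where they do the work, as an engineer would, in place of code of your own. Each camera call takes 0.05 s, during which the arm holds its last target. There are 200 camera calls.

### The job

Push the mould half along the channel of the clamping jig until its far end is fully home against the wooden back stop, sliding it without lifting it off the board. Then push the handle of the toggle clamp over to the right, past its centre, so that it snaps shut and its rubber pad holds the mould. Leave the other things on the bench and on the jig undisturbed.

Things in the scene. Friction and masses are not known exactly. Their poses are not given: they have to be found in the camera images.
- jig: Clamping jig fixed to the bench: plywood board 12 mm thick, origin on the bench under it, x axis pointing away from the robot (yaw within 0.3 rad), z up; board from x -130 to +95, y -120 to +120 mm. The mould slides along +x in a channel centred on y = -50 mm between two rails (66 mm apart inside, 8 mm high above the board, from x -45 to +70 mm). Toggle clamp on the left of the channel.
- stop_face (a point): Middle of the foot of the wooden back stop's near face, on the board (12 mm above the bench), at (70, -50, 12) mm in the jig's frame. The stop is 90 mm wide and 20 mm high above the board. The mould's far end must touch this face.
- mould_center (a point): Centre of the loose mould half, a block 85 mm long, 60 wide, 22 high (0.12 kg), lying flat in the channel; its own y axis runs along its length and along the channel, z up; 23 mm above the bench when lying. At the start 25 to 45 mm short of home; fully home this point is at jig x = +27 to +28 mm. A few newtons slide it.
- mould_half: The same mould half; origin at the centre of its underside (11 mm below mould_center).
- clamp_lever (a joint): Toggle lever angle, rad, about the jig's x axis through lever_pivot. 0 = open: handle leans 40 degrees off upright to the left (+y of the jig), clamp arm raised. About 1.31 = shut: handle leans 35 degrees to the right, arm level, pad on the mould. A spring holds either end; past dead centre (0.66, handle about upright) it snaps over by itself. 2 to 3 N near the handle's end move it.
- lever_pivot (a point): Pivot of the toggle lever, on its axis, at (45, 40, 62) mm in the jig's frame; does not move. The steel bracket round it is 44 mm wide along x and reaches 67 mm above the bench.
- lever_end (a point): Centre of the rounded end of the handle, 110 mm from lever_pivot: a straight bar 10 mm thick with a round black grip, 18 mm thick, on its outer 60 mm. Open it is 71 mm to the left (jig +y) of the pivot and 84 mm above it. The clamp arm (96 mm long, rubber pad at its end) is one piece with the handle, at 55 degrees on its right side.
- cast_part: Bystander, not to be disturbed: turned cast knob, 55 mm wide and 44 mm high, standing on the near left part of the jig board. Origin at the centre of its underside.
- masking_tape: Bystander, not to be disturbed: roll of masking tape, 104 mm wide, 25 mm high, flat on the bench at the right side of the jig. Origin at the centre of its underside.
- g_clamp: Bystander, not to be disturbed: small G clamp, 87x106x19 mm, lying on the bench far to the right. Origin at the centre of its underside.
- scissors: Bystander, not to be disturbed: scissors, 199 mm long, 9 mm high, lying on the bench to the left of the jig. Origin at the centre of its underside.
- bottle_blue: Bystander, not to be disturbed: square bottle with cap, 68 mm wide, 165 mm high, standing behind the jig to the right. Origin at the centre of its underside.
- marker_black: Bystander, not to be disturbed: marker pen, 135 mm long, 17 mm thick, lying near the front edge at the right. Origin at the centre of its underside.

How it is judged:
By the outcome, as a careful person would: the job done as asked, in the order asked, and still so for the second after the job is handed in, with the robot touching nothing.
It also fails if it takes over 48 s, if anything falls off the work surface, if the arm or the gripper's body presses on something with over 40 N, if the wrist force passes 120 N, or if a joint passes its speed limit or range.

## Working session

There is one attempt and no reset: what is moved stays moved. The work goes in short steps, Python scripts to look and compute and a tool call to move; the robot and the scene stay as the last step left them, time stands still between calls to the robot, and variables do not carry over. Pictures are saved under pics/ and viewed, about 8 in all and at most 12, crops included, and the job is handed in when it is done.

Besides the shell and the picture viewer there is one more tool, called after "Request:" by a JSON object that holds its "op" and its "data", one argument or row to a line. send_rows: Moves the arm, as the interface text tells. Its arguments: {"type":"object","properties":{"series":{"type":"array"}},"required":["series"]}

```bash
mkdir -p pics; ls; python3 - <<'E'
from rig import sensors, optics, nets
import cv2,numpy as np
s=sensors.sense(); print(s)
for n in ["scene","side"]:
    p=optics.snapshot(n); cv2.imwrite(f"pics/{n}0.png",p["pixels"][:,:,::-1])
    print(n,p["vfov"],p["cx"],p["cy"],p["dist"],np.round(p["pose"],3).tolist())
    for t in ["jig","mould_half","mould_center","clamp_lever","lever_end","lever_pivot","stop_face","cast_part","masking_tape","bottle_blue"]:
        try: print(t,[(np.round(d["xyz"],3).tolist(),round(d["p"],2)) for d in nets.boxes_of(p,t)[:2]])
        except Exception as e: print(t,e)
E
```

```text
pics
{'clock': 0.0, 'joint_pos': array([-79.19488209,  19.1318464 ,   2.28382487,  84.01137512,
        -0.7686871 ,  76.9653996 ,  -3.35145496]), 'qd': array([-0.07003309,  0.05328508,  0.01763688,  0.09199237,  0.01147713,
        0.10655878, -0.06274584]), 'joint_torque': array([-5.16647469e-04, -6.58554482e+01,  1.36501662e+00, -4.05560374e+01,
        1.66833575e-02,  1.29449301e-02,  4.37047305e-06]), 'position': array([0.1844378 , 0.62309959, 0.40381715]), 'tool_rot': array([[-9.58874375e-01,  2.83830570e-01, -3.74978336e-04],
       [ 2.83830804e-01,  9.58873067e-01, -1.58621552e-03],
       [-9.06598271e-05, -1.62741181e-03, -9.99998672e-01]]), 'ft_force': array([-1.10387394, -0.01766021,  0.73674741]), 'ft_torque': array([ 0.01461446, -0.07267652,  0.01828911]), 'width': 0.08537823225610866}
scene 51.2737162414106 275.4784871984884 205.39926209045728 [-0.07519004  0.          0.          0.          0.        ] [[0.708, -0.511, 0.486, -0.026], [-0.706, -0.523, 0.478, -0.585], [0.01, -0.682, -0.731, 0.883], [0.0, 0.0, 0.0, 1.0]]
jig [([0.52, 0.014, 0.014], 0.76), ([0.523, -0
[... 653 characters left out ...]
  ] [[-0.997, -0.041, 0.067, 0.401], [-0.077, 0.67, -0.739, 0.996], [-0.015, -0.742, -0.671, 1.086], [0.0, 0.0, 0.0, 1.0]]
jig [([0.532, 0.038, 0.011], 0.64)]
mould_half [([0.528, -0.038, 0.035], 0.91)]
mould_center [([0.527, -0.032, 0.038], 0.74), ([0.592, 0.035, 0.137], 0.43)]
clamp_lever [([0.589, 0.035, 0.134], 0.56), ([0.666, -0.202, 0.095], 0.25)]
lever_end [([0.53, -0.035, 0.034], 0.73), ([0.59, 0.038, 0.138], 0.5)]
lever_pivot [([0.53, 0.042, 0.009], 0.82)]
stop_face [([0.528, 0.04, 0.01], 0.83)]
cast_part [([0.464, 0.1, 0.026], 0.85), ([0.587, 0.034, 0.131], 0.48)]
masking_tape [([0.518, -0.162, 0.027], 0.6), ([0.591, 0.038, 0.138], 0.19)]
bottle_blue [([0.661, -0.203, 0.095], 0.8)]
```

View pics/scene0.png

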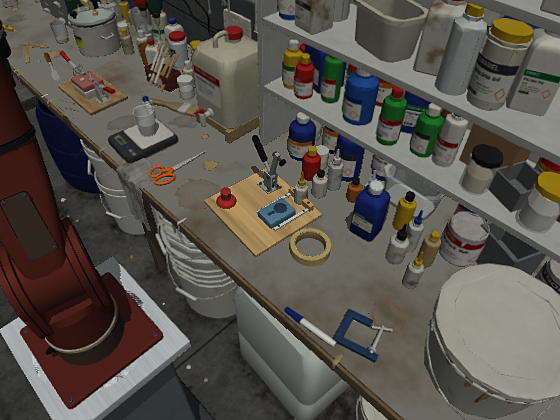

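View pics/side0.png

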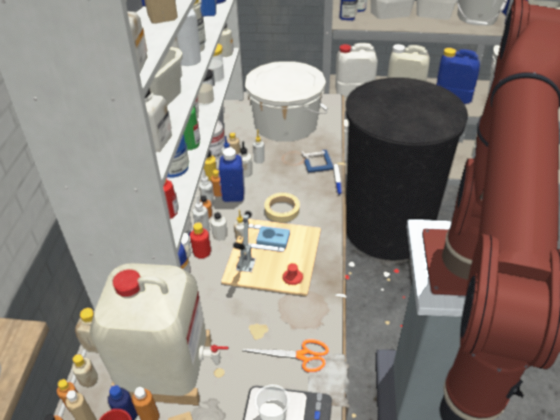

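The scene view shows the jig at about (265,210) with the open toggle lever tip at (257,140). The mould is at (277,211), the red knob at (226,198) and the tape at (311,246). The side view shows the same jig at (272,255). I'll enlarge both for corner measurement.

```bash
python3 - <<'E'
import cv2,numpy as np
a=cv2.imread("pics/scene0.png")[125:265,195:335]; b=cv2.imread("pics/side0.png")[200:300,215:330]
a=cv2.resize(a,(560,560),interpolation=cv2.INTER_CUBIC)   #x4
b=cv2.resize(b,None,fx=5,fy=5,interpolation=cv2.INTER_CUBIC)
cv2.imwrite("pics/c1.png",a); cv2.imwrite("pics/c2.png",b)
E
```

```text
(no output)
```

View pics/c1.png

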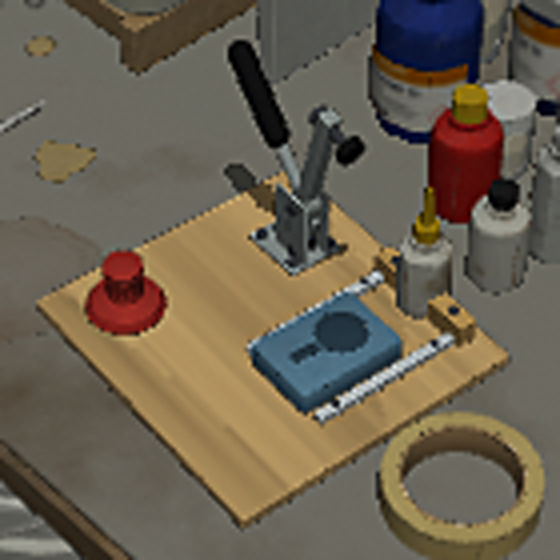

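View pics/c2.png

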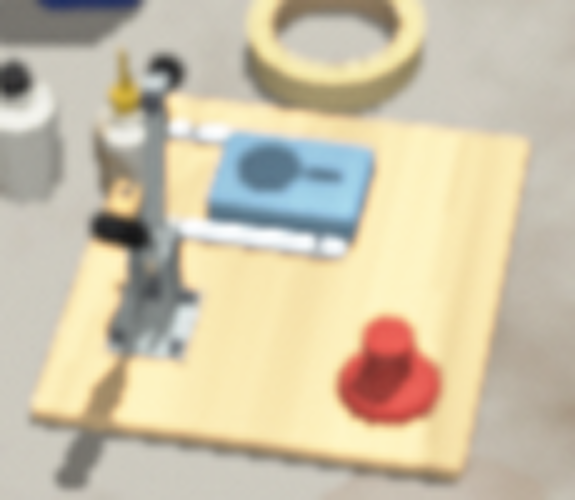

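```bash
cat > h.py <<'E'
import numpy as np,cv2
def proj(P,cam):
    T=np.linalg.inv(cam["pose"]); f=210/np.tan(np.radians(cam["vfov"]/2))
    K=np.array([[f,0,cam["cx"]],[0,f,cam["cy"]],[0,0,1]])
    return cv2.projectPoints(np.asarray(P,float).reshape(-1,1,3),cv2.Rodrigues(T[:3,:3])[0],T[:3,3],K,np.array(cam["dist"]))[0][:,0]
def jig2w(P,q):
    c,s=np.cos(q[2]),np.sin(q[2]); P=np.asarray(P,float).reshape(-1,3)/1000
    return P@np.array([[c,-s,0],[s,c,0],[0,0,1]]).T+[q[0],q[1],0]
E
python3 - <<'E'
from h import *; from rig import optics; from scipy.optimize import least_squares
A=optics.snapshot("scene");B=optics.snapshot("side")
bo={ 'nl':(-130,120,12),'nr':(-130,-120,12),'fr':(95,-120,12),'fl':(95,120,12)}
sc=lambda l:(np.array(l)+.5)/4-.5+[195,125]
sd=lambda l:(np.array(l)+.5)/5-.5+[215,200]
PA=[bo['nl'],bo['nr'],bo['fr']];uA=sc([(38,303),(245,516),(508,356)])
PB=[bo['nl'],bo['nr'],bo['fl'],bo['fr']];uB=sd([(460,470),(527,138),(33,413),(178,98)])
mA=sc([(252,350),(305,400),(402,345),(345,293)]);mB=sd([(358,222),(375,150),(230,132),(210,212)])
def mp(m): # near-left,near-right,far-right,far-left
    return [(m-42.5,-20,34),(m-42.5,-80,34),(m+42.5,-80,34),(m+42.5,-20,34)]
def res(q): return np.r_[(proj(jig2w(PA,q),A)-uA).ravel(),(proj(jig2w(PB,q),B)-uB).ravel(),(proj(jig2w(mp(q[3]),q),A)-mA).ravel(),(proj(jig2w(mp(q[3]),q),B)-mB).ravel()]
r=least_squares(res,[.53,.02,0,-5],loss='soft_l1',x_scale=[.01,.01,.01,1]);q=r.x
print(q,np.degrees(q[2]));print(np.round(res(q).reshape(-1,2),1).tolist())
np.save("q.npy",q)
for n,p in dict(stop=(70,-50,12),pivot=(45,40,62),end=(45,111,146),padend=(45,20,150)).items():
    w=jig2w([p],q); print(n,w.round(4),sc([0,0])*0+proj(w,A)[0].round(1),proj(w,B)[0].round(1))
E
```

```text
[ 5.41103657e-01  7.92233752e-03 -1.05668837e-01 -9.52715920e+00] -6.0543783779366995
[[-1.7, -0.5], [-1.0, 1.4], [0.2, -0.7], [0.6, -0.5], [0.1, -0.4], [-0.8, -1.0], [-7.8, -1.6], [-2.2, -1.2], [-1.2, -0.0], [-0.2, -1.5], [-0.3, -1.3], [0.2, -0.6], [0.7, -1.8], [-0.4, -1.8], [-1.1, -2.5]]
stop [[ 0.6054 -0.0492  0.012 ]] [297.8 202.3] [245.2 235.8]
pivot [[0.5901 0.043  0.062 ]] [270.3 175.2] [245.3 247.8]
end [[0.5976 0.1136 0.146 ]] [253.9 138.2] [236.2 245.1]
padend [[0.588  0.0231 0.15  ]] [275.1 154.4] [244.9 218. ]
```

```bash
cat >> h.py <<'E'
def go(jp,dyaw=0,world=None):
    "print row for TCP at jig point jp (mm, z = TCP height), jaws along jig y (+dyaw deg, world sense)"
    from rig import sensors
    q=np.load("q.npy"); s=sensors.sense(); R=s["tool_rot"]
    w=jig2w([jp],q)[0] if world is None else np.array(world)
    ya=np.degrees(q[2])+90+dyaw; cur=np.degrees(np.arctan2(R[1,1],R[0,1]))
    print("clock",s["clock"],"pos",s["position"].round(4),"target",w.round(4),"row",(R.T@(w-s["position"])*1000).round(1),"yaw",round(-((ya-cur+90)%180-90),1),"F",s["ft_force"].round(1),"j7",s["joint_pos"][6].round(1))
E
python3 - <<'E'
from h import *; from rig import optics
A=optics.snapshot("scene")
f=210/np.tan(np.radians(A["vfov"]/2));K=np.array([[f,0,A["cx"]],[0,f,A["cy"]],[0,0,1]])
def ray(u,z):
    n=cv2.undistortPoints(np.array([[u]],float),K,np.array(A["dist"]))[0,0]; d=A["pose"][:3,:3]@[n[0],n[1],1]; o=A["pose"][:3,3]
    return (o+d*(z-o[2])/d[2]).round(3)
print("panel foot",ray((266,145),0),"jug foot near",ray((228,142),0),ray((195,118),0),"shelf edge if z=.3",ray((262,75),.3),ray((400,140),.3), "scale",ray((145,158),0),"beaker top",ray((146,100),.1))
go((-86,-50,300)); go(None,world=(.35,.30,.404))
E
```

```text
panel foot [0.725 0.2   0.   ] jug foot near [ 0.649  0.296 -0.   ] [0.653 0.474 0.   ] shelf edge if z=.3 [0.658 0.143 0.3  ] [ 0.689 -0.254  0.3  ] scale [0.415 0.416 0.   ] beaker top [0.524 0.542 0.1  ]
clock 1.25 pos [0.1845 0.6232 0.4047] target [ 0.4503 -0.0327  0.3   ] row [-441.1 -553.5  104.7] yaw -10.4 F [ 0.7 -0.1 -0.5] j7 -3.4
clock 1.25 pos [0.1845 0.6232 0.4047] target [0.35  0.3   0.404] row [-250.5 -263.     0.7] yaw -10.4 F [ 0.7 -0.1 -0.5] j7 -3.4
```

Request:
{"op": "send_rows", "data": {
  "series": [
    [[-50,-53,0,-2,50],[-100,-105,0,-4,25],[-150,-158,0,-6,25],[-200,-210,0,-8,25],[-250,-263,0,-10,25],[-277,-306,0,-10,25],[-304,-349,0,-10,25],[-331,-392,0,-10,25],[-358,-435,0,-10,25],[-385,-478,0,-10,25]]
  ]
}}

```text
clock: 2.25
position: [0.3837, 0.1636, 0.405]
tool_rot: [[-0.994, 0.113, 0.001], [0.113, 0.994, 0.001], [-0.0, 0.001, -1.0]]
ft_force: [1.7, -0.0, 0.2]
width: 0.0211
```

```bash
python3 -c "
from h import *; go((-90,-50,300))"
```

```text
clock 2.25 pos [0.3837 0.1636 0.405 ] target [ 0.4463 -0.0323  0.3   ] row [ -84.4 -187.6  104.9] yaw -0.4 F [ 1.7 -0.   0.2] j7 50.3
```

Request:
{"op": "send_rows", "data": {
  "series": [
    [[-20,-47,0,0,25],[-42,-94,0,0,25],[-63,-141,0,0,25],[-84,-188,20,0,25],[-84,-188,60,0,25],[-84,-188,105,0,25],[-84,-188,145,0,25],[-84,-188,145,0,25],[-84,-188,145,0,25],[-84,-188,145,0,25]]
  ]
}}

```text
clock: 3.25
position: [0.447, -0.0325, 0.2619]
tool_rot: [[-0.994, 0.113, 0.003], [0.113, 0.994, 0.002], [-0.003, 0.002, -1.0]]
ft_force: [0.2, -0.2, 0.4]
width: 0.0214
```

```bash
python3 - <<'E'
from h import *; from rig import optics
go((-90,-50,196))
a=optics.snapshot("scene");b=optics.snapshot("wrist")
A=cv2.resize(a["pixels"][125:265,195:335],(420,420),interpolation=cv2.INTER_CUBIC)
B=cv2.resize(b["pixels"],(380,285))
im=np.zeros((420,800,3),np.uint8);im[:,:420]=A;im[:285,420:]=B
cv2.imwrite("pics/d1.png",im[:,:,::-1])
E
```

```text
clock 3.25 pos [ 0.447  -0.0325  0.2619] target [ 0.4463 -0.0323  0.196 ] row [ 0.9 -0.  65.9] yaw -0.4 F [ 0.2 -0.2  0.4] j7 84.8
```

View pics/d1.png

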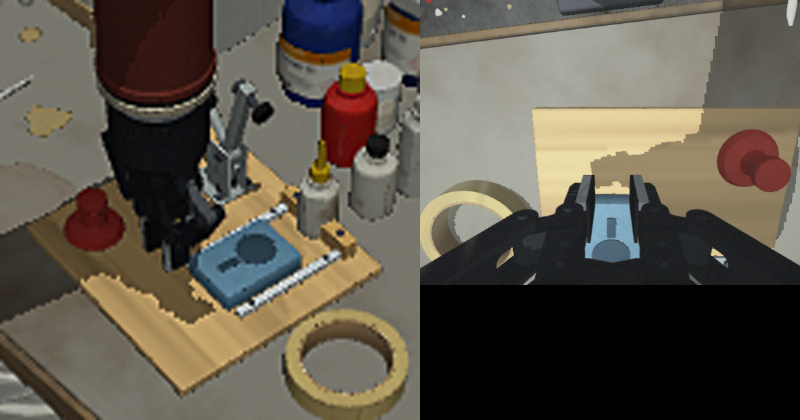

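The fingers are at wrist-view (590,205)/(637,205), straddling the mould's axis. They sit behind the mould's near edge and clear of the knob at (750,157), so I'll descend.

Request:
{"op": "send_rows", "data": {
  "series": [
    [[0,0,20,0,25],[0,0,40,0,25],[0,0,50,0,25],[0,0,58,0,25],[0,0,66,0,25],[0,0,66,0,25],[0,0,66,0,25]]
  ]
}}

```text
clock: 4.05
position: [0.4473, -0.0324, 0.1961]
tool_rot: [[-0.994, 0.113, 0.004], [0.113, 0.994, 0.002], [-0.004, 0.003, -1.0]]
ft_force: [0.6, -0.1, 0.6]
width: 0.0213
```

```bash
python3 - <<'E'
from h import *; from rig import optics
go((-26,-50,196))
b=optics.snapshot("side")
cv2.imwrite("pics/d2.png",cv2.resize(b["pixels"][200:300,215:330],None,fx=5,fy=5,interpolation=cv2.INTER_CUBIC)[:,:,::-1])
E
```

```text
clock 4.05 pos [ 0.4473 -0.0324  0.1961] target [ 0.51   -0.0391  0.196 ] row [-63.    0.4   0.3] yaw -0.4 F [ 0.6 -0.1  0.6] j7 92.0
```

View pics/d2.png

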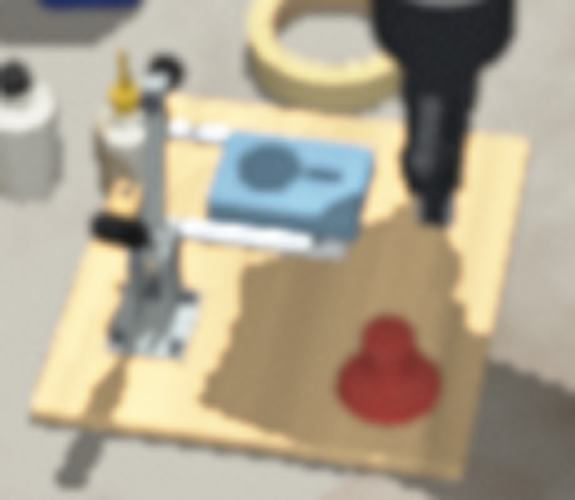

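Fingertips at (433,220) are free behind the mould's near end. Pushing now.

Request:
{"op": "send_rows", "data": {
  "series": [
    [[-8,0,3,0,25],[-15,0,3,0,25],[-21,0,3,0,25],[-26,0,3,0,25],[-31,0,3,0,25],[-36,0,3,0,25],[-41,0,3,0,25],[-46,0,3,0,25],[-50,0,3,0,25],[-52,0,3,0,25]]
  ]
}}

```text
clock: 5.1
position: [0.4994, -0.0383, 0.1934]
tool_rot: [[-0.994, 0.113, 0.004], [0.113, 0.994, 0.002], [-0.004, 0.003, -1.0]]
ft_force: [-0.9, -0.2, 0.3]
width: 0.0215
```

Request:
{"op": "send_rows", "data": {
  "series": [
    [[-2,0,0,0,25],[-4,0,0,0,25],[-5,0,0,0,25],[-5,0,0,0,25]]
  ]
}}

```text
clock: 5.5
position: [0.5045, -0.0388, 0.1935]
tool_rot: [[-0.994, 0.113, 0.005], [0.113, 0.994, 0.002], [-0.004, 0.003, -1.0]]
ft_force: [0.3, -0.1, -0.0]
width: 0.0214
```

Request:
{"op": "send_rows", "data": {
  "series": [
    [[-1,0,0,0,25],[-2,0,0,0,25],[-3,0,0,0,25],[-3,0,0,0,25]]
  ]
}}

```text
clock: 5.9
position: [0.5077, -0.0392, 0.1935]
tool_rot: [[-0.994, 0.113, 0.005], [0.113, 0.994, 0.002], [-0.005, 0.003, -1.0]]
ft_force: [-0.4, 0.5, -0.4]
width: 0.0214
```

```bash
python3 - <<'E'
from h import *; from rig import optics
go((-26,-50,193))
b=optics.snapshot("side"); a=optics.snapshot("scene")
im=np.hstack([cv2.resize(c[y:y+80,x:x+80],(400,400),interpolation=cv2.INTER_CUBIC) for c,x,y in((b["pixels"],225,210),(a["pixels"],245,165))])
cv2.imwrite("pics/d3.png",im[:,:,::-1])
E
```

```text
clock 5.9 pos [ 0.5077 -0.0392  0.1935] target [ 0.51   -0.0391  0.193 ] row [-2.3  0.4  0.6] yaw -0.4 F [-0.4  0.5 -0.4] j7 97.8
```

View pics/d3.png

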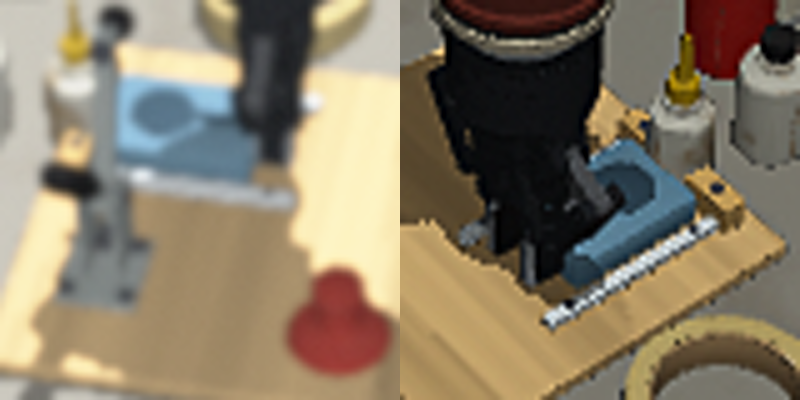

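The mould has slid along the rails. In the right half its far corner is at (695,195), a few mm short of the stop at (712,190). I'll continue in small steps and watch the force.

Request:
{"op": "send_rows", "data": {
  "series": [
    [[-1,0,0,0,25],[-2,0,0,0,25],[-2,0,0,0,25]]
  ]
}}

```text
clock: 6.3
position: [0.5097, -0.0394, 0.1936]
tool_rot: [[-0.994, 0.113, 0.005], [0.113, 0.994, 0.002], [-0.005, 0.003, -1.0]]
ft_force: [-0.3, 0.3, -0.1]
width: 0.0215
```

Request:
{"op": "send_rows", "data": {
  "series": [
    [[-1,0,0,0,25],[-2,0,0,0,25],[-2,0,0,0,25]]
  ]
}}

```text
clock: 6.6
position: [0.5116, -0.0396, 0.1935]
tool_rot: [[-0.994, 0.113, 0.004], [0.113, 0.994, 0.002], [-0.004, 0.003, -1.0]]
ft_force: [-1.7, 0.6, 1.0]
width: 0.0213
```

Request:
{"op": "send_rows", "data": {
  "series": [
    [[-1,0,0,0,25],[-1.5,0,0,0,25],[-1.5,0,0,0,25]]
  ]
}}

```text
clock: 6.9
position: [0.5122, -0.0398, 0.1931]
tool_rot: [[-0.994, 0.113, 0.001], [0.113, 0.994, 0.003], [-0.001, 0.003, -1.0]]
ft_force: [-7.6, 0.2, 4.8]
width: 0.0216
```

Request:
{"op": "send_rows", "data": {
  "series": [
    [[-1,0,0,0,25],[-1.5,0,0,0,25],[-1.5,0,0,0,25]]
  ]
}}

```text
clock: 7.2
position: [0.5127, -0.0398, 0.1928]
tool_rot: [[-0.994, 0.113, -0.002], [0.113, 0.994, 0.003], [0.002, 0.003, -1.0]]
ft_force: [-7.2, 1.2, 6.0]
width: 0.0214
```

Request:
{"op": "send_rows", "data": {
  "series": [
    [[-2,0,0,0,25],[-3,0,0,0,25],[-3,0,0,0,25]]
  ]
}}

```text
clock: 7.5
position: [0.5137, -0.04, 0.1921]
tool_rot: [[-0.994, 0.113, -0.008], [0.113, 0.994, 0.005], [0.008, 0.004, -1.0]]
ft_force: [-12.8, 1.9, 9.0]
width: 0.0215
```

```bash
python3 - <<'E'
from h import *; from rig import sensors
q=np.load("q.npy");s=sensors.sense();R=s["tool_rot"];tip=s["position"]+R@[0,0,.173]
c,n=np.cos(q[2]),np.sin(q[2]);print("tip in jig mm",1000*(np.array([[c,n],[-n,c]])@(tip[:2]-q[:2])),tip[2],s["ft_force"])
E
```

```text
tip in jig mm [-23.61528696 -49.94523775] 0.01907301416487006 [-12.82172646   1.88460836   9.00936978]
```

Request:
{"op": "send_rows", "data": {
  "series": [
    [[10,0,0,0,25],[30,0,0,0,25],[45,0,-20,0,10],[45,0,-60,0,0],[45,0,-110,0,0],[45,0,-160,0,0],[45,0,-200,0,0],[45,0,-220,0,0],[45,0,-220,0,0]]
  ]
}}

```text
clock: 8.4
position: [0.4714, -0.0364, 0.4154]
tool_rot: [[-0.994, 0.113, -0.002], [0.113, 0.994, 0.007], [0.003, 0.007, -1.0]]
ft_force: [0.4, 1.2, -0.5]
width: -0.0002
```

```bash
python3 - <<'E'
from h import *; from rig import optics
go((44,155,410)); go((44,155,295))
a=optics.snapshot("scene"); b=optics.snapshot("side"); q=np.load("q.npy")
for n,c in(("scene",a),("side",b)):
  P=jig2w([(70,-20,34),(70,-80,34),(-15,-20,34),(-15,-80,34),(70,-50,32)],q); print(n,proj(P,c).round(1).tolist())
im=np.hstack([cv2.resize(c["pixels"][y:y+70,x:x+70],(400,400),interpolation=cv2.INTER_CUBIC) for c,x,y in((b,225,210),(a,250,165))])
cv2.imwrite("pics/d4.png",im[:,:,::-1])
f=210/np.tan(np.radians(a["vfov"]/2));K=np.array([[f,0,a["cx"]],[0,f,a["cy"]],[0,0,1]])
def ray(u,z):
    n=cv2.undistortPoints(np.array([[u]],float),K,np.array(a["dist"]))[0,0]; d=a["pose"][:3,:3]@[n[0],n[1],1]; o=a["pose"][:3,3]
    return (o+d*(z-o[2])/d[2]).round(3)
for z in(.2,.22,.25): print("shelf",z,ray((262,75),z),ray((400,140),z))
print("red",ray((311,178),0),[ray((312,148),z) for z in(.08,.1,.12,.14)],"blue",ray((297,157),0))
E
```

```text
clock 8.4 pos [ 0.4714 -0.0364  0.4154] target [0.6012 0.1574 0.41  ] row [-107.   207.2    6.5] yaw -0.4 F [ 0.4  1.2 -0.5] j7 79.7
clock 8.4 pos [ 0.4714 -0.0364  0.4154] target [0.6012 0.1574 0.295 ] row [-107.3  206.4  121.5] yaw -0.4 F [ 0.4  1.2 -0.5] j7 79.7
scene [[291.0, 190.6], [305.5, 203.0], [266.6, 204.6], [280.9, 217.9], [298.1, 197.2]]
side [[242.1, 237.9], [247.2, 222.7], [272.9, 241.7], [277.1, 226.2], [244.8, 230.7]]
shelf 0.2 [0.776 0.268 0.2  ] [ 0.811 -0.197  0.2  ]
shelf 0.22 [0.752 0.243 0.22 ] [ 0.787 -0.209  0.22 ]
shelf 0.25 [0.717 0.205 0.25 ] [ 0.75  -0.226  0.25 ]
red [ 0.714 -0.002  0.   ] [array([0.742, 0.027, 0.08 ]), array([0.723, 0.012, 0.1  ]), array([ 0.704, -0.003,  0.12 ]), array([ 0.685, -0.019,  0.14 ])] blue [0.753 0.091 0.   ]
```

View pics/d4.png

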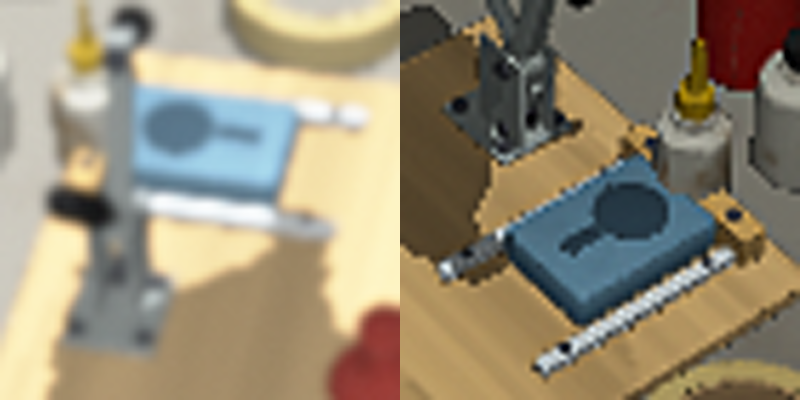

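The mould's far corner is at right-half (715,225), which is full-image (305,204). My home prediction was (305.5,203), so it sits against the stop. Next I go to the left of the handle.

Request:
{"op": "send_rows", "data": {
  "series": [
    [[0,45,0,0,0],[0,90,0,0,0],[-20,130,0,0,0],[-50,165,0,0,0],[-80,190,0,0,0],[-107,207,0,0,0],[-107,207,0,0,0],[-107,207,0,0,0]]
  ]
}}

```text
clock: 9.3
position: [0.6003, 0.1573, 0.4099]
tool_rot: [[-0.993, 0.114, -0.01], [0.114, 0.994, 0.002], [0.01, 0.001, -1.0]]
ft_force: [-0.2, -0.3, 0.4]
width: 0.0
```

Request:
{"op": "send_rows", "data": {
  "series": [
    [[0,0,30,0,0],[0,0,60,0,0],[0,0,90,0,0],[0,0,115,0,0],[0,0,120,0,0],[0,0,120,0,0],[0,0,120,0,0]]
  ]
}}

```text
clock: 10.0
position: [0.5993, 0.1572, 0.2914]
tool_rot: [[-0.993, 0.114, -0.008], [0.114, 0.993, 0.003], [0.009, 0.002, -1.0]]
ft_force: [-0.1, -0.3, 0.5]
width: 0.0002
```

```bash
python3 - <<'E'
from h import *; from rig import optics
go((44,120,295)); go((44,40,295))
a=optics.snapshot("scene"); b=optics.snapshot("side")
im=np.hstack([cv2.resize(c["pixels"][y:y+100,x:x+100],(400,400),interpolation=cv2.INTER_CUBIC) for c,x,y in((b,195,190),(a,210,95))])
cv2.imwrite("pics/d5.png",im[:,:,::-1])
E
```

```text
clock 10.0 pos [0.5993 0.1572 0.2914] target [0.5975 0.1226 0.295 ] row [ -2.1 -34.6  -3.7] yaw -0.5 F [-0.1 -0.3  0.5] j7 77.0
clock 10.0 pos [0.5993 0.1572 0.2914] target [0.5891 0.0431 0.295 ] row [  -2.8 -114.6   -3.9] yaw -0.5 F [-0.1 -0.3  0.5] j7 77.0
```

View pics/d5.png

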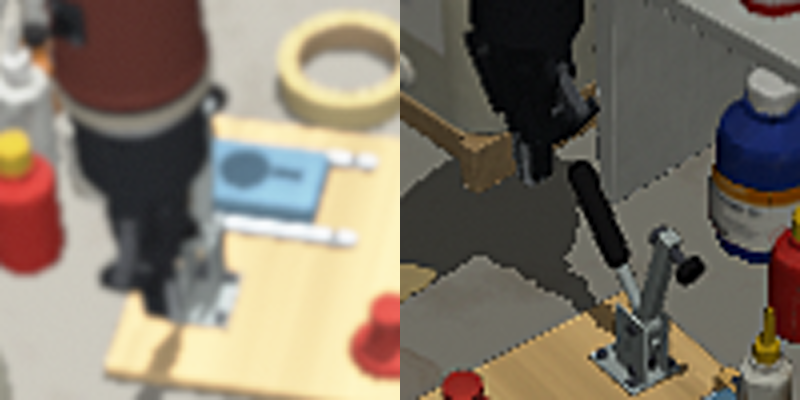

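The shut fingertips are at (537,178), just left of the handle end at (580,170). Pushing to the right.

Request:
{"op": "send_rows", "data": {
  "series": [
    [[-2,-8,-8,0,0],[-2,-16,-8,0,0],[-2,-24,-8,0,0],[-2,-31,-8,0,0],[-2,-38,-8,0,0],[-2,-45,-8,0,0],[-2,-52,-8,0,0],[-2,-58,-8,0,0],[-2,-64,-8,0,0]]
  ]
}}

```text
clock: 11.0
position: [0.5955, 0.1001, 0.3052]
tool_rot: [[-0.994, 0.107, -0.002], [0.107, 0.994, 0.016], [0.004, 0.016, -1.0]]
ft_force: [-13.1, 27.0, 54.3]
width: 0.0002
```

Request:
{"op": "send_rows", "data": {
  "series": [
    [[0,-6,0,0,0],[0,-12,0,0,0],[0,-18,0,0,0],[0,-24,0,0,0],[0,-28,0,0,0]]
  ]
}}

```text
clock: 11.5
position: [0.5946, 0.0746, 0.3115]
tool_rot: [[-0.995, 0.104, 0.006], [0.104, 0.994, 0.024], [-0.004, 0.024, -1.0]]
ft_force: [-15.4, 11.8, 56.6]
width: -0.0
```

```bash
python3 - <<'E'
from h import *; from rig import optics
go((44,50,295))
a=optics.snapshot("scene"); b=optics.snapshot("side")
im=np.hstack([cv2.resize(c["pixels"][y:y+100,x:x+100],(400,400),interpolation=cv2.INTER_CUBIC) for c,x,y in((b,195,190),(a,220,115))])
cv2.imwrite("pics/d6.png",im[:,:,::-1])
E
```

```text
clock 11.5 pos [0.5946 0.0746 0.3115] target [0.5901 0.053  0.295 ] row [  2.2 -22.3  16. ] yaw 0.1 F [-15.4  11.8  56.6] j7 84.7
```

View pics/d6.png

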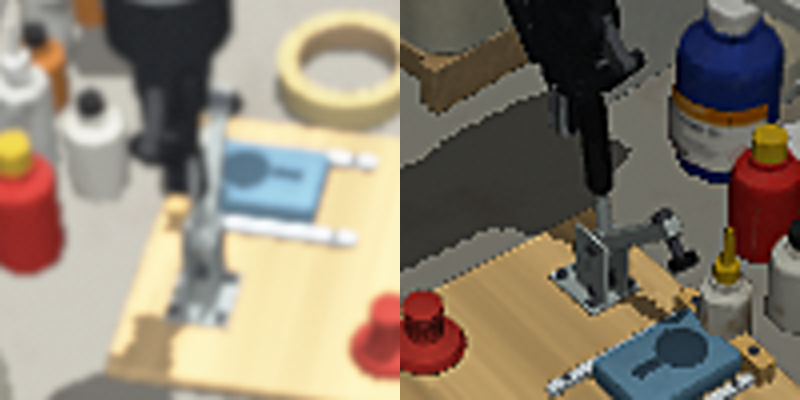

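The handle in the right half, from (590,90) to (602,190), is close to upright. The 55 N upward force means the handle end is wedging under the widening part of the finger. I'll raise the tool to relieve that so only the tips touch.

Request:
{"op": "send_rows", "data": {
  "series": [
    [[0,0,-6,0,0],[0,0,-12,0,0],[0,0,-16,0,0]]
  ]
}}

```text
clock: 11.9
position: [0.5942, 0.0726, 0.3277]
tool_rot: [[-0.994, 0.106, 0.006], [0.106, 0.994, 0.023], [-0.003, 0.023, -1.0]]
ft_force: [0.5, 0.2, 0.6]
width: 0.0001
```

```bash
python3 - <<'E'
from h import *
go((44,50,330)); go((44,60,330))
E
```

```text
clock 11.9 pos [0.5942 0.0726 0.3277] target [0.5901 0.053  0.33  ] row [  1.9 -19.9  -2.8] yaw -0.0 F [0.5 0.2 0.6] j7 84.2
clock 11.9 pos [0.5942 0.0726 0.3277] target [0.5912 0.0629 0.33  ] row [ 1.9 -9.9 -2.5] yaw -0.0 F [0.5 0.2 0.6] j7 84.2
```

```bash
cat > lev.py <<'E'
from h import *; from rig import optics,nets
def lever():
    q=np.load("q.npy"); a=optics.snapshot("scene"); b=optics.snapshot("side")
    for n,c in(("scene",a),("side",b)):
        for t in("clamp_lever","lever_end"): print(n,t,[(d["xyz"].round(3).tolist() if hasattr(d["xyz"],"round") else np.round(d["xyz"],3).tolist(),round(d["p"],2)) for d in nets.boxes_of(c,t)[:2]])
    for th in(0,.3,.5,.66,.9,1.31):
        P=[(45,40-96*np.sin(.262+th),62+96*np.cos(.262+th)),(45,40+110*np.sin(.698-th),62+110*np.cos(.698-th))]
        print(th,"arm end/handle end scene",proj(jig2w(P,q),a).round(0).tolist(),"side",proj(jig2w(P,q),b).round(0).tolist())
    m=(a["pixels"].max(2)<60).astype(np.uint8); m[:120]=0;m[205:]=0;m[:,:235]=0;m[:,315:]=0
    n,_,st,ce=cv2.connectedComponentsWithStats(m)
    print("dark blobs",[(st[i].tolist(),ce[i].round(0).tolist()) for i in range(1,n) if st[i,4]>8])
    return a,b
E
python3 -c "
from lev import *; a,b=lever(); cv2.imwrite('pics/e1.png',np.hstack([cv2.resize(c['pixels'][y:y+100,x:x+100],(400,400),interpolation=cv2.INTER_CUBIC) for c,x,y in((b,195,190),(a,220,115))])[:,:,::-1])"
```

```text
scene clamp_lever [([0.584, 0.041, 0.119], 0.63), ([0.641, -0.247, 0.102], 0.15)]
scene lever_end [([0.512, -0.177, 0.023], 0.73), ([0.583, 0.033, 0.12], 0.59)]
side clamp_lever [([0.584, 0.022, 0.108], 0.8)]
side lever_end [([0.523, 0.041, 0.014], 0.73), ([0.464, 0.1, 0.026], 0.68)]
0 arm end/handle end scene [[276.0, 154.0], [254.0, 138.0]] side [[245.0, 215.0], [236.0, 245.0]]
0.3 arm end/handle end scene [[283.0, 163.0], [260.0, 138.0]] side [[248.0, 212.0], [239.0, 232.0]]
0.5 arm end/handle end scene [[286.0, 169.0], [265.0, 140.0]] side [[250.0, 211.0], [240.0, 224.0]]
0.66 arm end/handle end scene [[289.0, 175.0], [269.0, 143.0]] side [[251.0, 212.0], [242.0, 218.0]]
0.9 arm end/handle end scene [[292.0, 183.0], [276.0, 149.0]] side [[252.0, 214.0], [245.0, 212.0]]
1.31 arm end/handle end scene [[293.0, 195.0], [286.0, 162.0]] side [[254.0, 222.0], [249.0, 206.0]]
dark blobs [([235, 120, 47, 55, 1477], [256.0, 149.0]), ([295, 120, 11, 6, 18], [300.0, 124.0]), ([288, 127, 27, 19, 182], [301.0, 137.0]), ([287, 139, 16, 32, 70], [294.0, 155.0]), ([283, 168, 6, 4, 15], [285.0, 169.0]), ([286, 173, 9, 11, 49], [290.0, 179.0]), ([266, 174, 5, 9, 23], [267.0, 178.0]), ([272, 177, 5, 11, 45], [274.0, 182.0]), ([263, 179, 8, 13, 30], [267.0, 186.0]), ([293, 189, 3, 6, 9], [294.0, 191.0])]
```

Request:
{"op": "send_rows", "data": {
  "series": [
    [[0,-4,0,0,0],[0,-8,0,0,0],[0,-8,0,0,0]]
  ]
}}

```text
clock: 12.5
position: [0.5932, 0.0642, 0.3266]
tool_rot: [[-0.994, 0.107, 0.005], [0.107, 0.994, 0.022], [-0.002, 0.023, -1.0]]
ft_force: [0.2, 0.6, -0.0]
width: -0.0004
```

```bash
python3 -c "
from lev import *; lever(); go((44,50,328))" | grep -v arm
```

```text
scene clamp_lever [([0.58, 0.035, 0.112], 0.57)]
scene lever_end [([0.583, 0.029, 0.112], 0.68), ([0.464, 0.082, 0.029], 0.51)]
side clamp_lever [([0.583, 0.026, 0.101], 0.57)]
side lever_end [([0.586, 0.028, 0.103], 0.59)]
dark blobs [([235, 120, 49, 57, 1538], [257.0, 149.0]), ([295, 120, 11, 6, 18], [300.0, 124.0]), ([288, 127, 27, 19, 183], [301.0, 137.0]), ([287, 139, 16, 32, 70], [294.0, 155.0]), ([263, 173, 8, 19, 56], [267.0, 182.0]), ([285, 172, 6, 4, 14], [287.0, 173.0]), ([287, 177, 9, 11, 45], [291.0, 183.0]), ([272, 178, 5, 10, 42], [274.0, 182.0]), ([293, 189, 3, 6, 9], [294.0, 191.0]), ([284, 193, 9, 10, 28], [288.0, 196.0])]
clock 12.8 pos [0.5933 0.0654 0.3267] target [0.5901 0.053  0.328 ] row [  1.9 -12.7  -1.6] yaw 0.0 F [ 0.5  0.3 -0.1] j7 84.9
```

The lever follows with under 1 N on the wrist. I'll push past centre.

Request:
{"op": "send_rows", "data": {
  "series": [
    [[0,-4,0,0,0],[0,-8,0,0,0],[0,-12,0,0,0],[0,-16,0,0,0],[0,-20,0,0,0],[0,-20,0,0,0]]
  ]
}}

```text
clock: 13.4
position: [0.5912, 0.0446, 0.3263]
tool_rot: [[-0.994, 0.106, 0.005], [0.106, 0.994, 0.023], [-0.003, 0.023, -1.0]]
ft_force: [0.2, 0.1, 0.6]
width: 0.0001
```

```bash
python3 -c "
from lev import *; lever(); go((44,50,328))" | grep -v arm
```

```text
scene clamp_lever [([0.58, -0.013, 0.063], 0.67)]
scene lever_end [([0.578, -0.02, 0.066], 0.62)]
side clamp_lever [([0.584, 0.003, 0.083], 0.57)]
side lever_end [([0.583, 0.006, 0.087], 0.69)]
dark blobs [([235, 120, 69, 62, 1887], [263.0, 151.0]), ([295, 120, 11, 6, 18], [300.0, 124.0]), ([304, 130, 11, 16, 74], [311.0, 138.0]), ([287, 139, 16, 32, 70], [294.0, 155.0]), ([266, 173, 5, 10, 24], [268.0, 178.0]), ([272, 179, 8, 10, 39], [275.0, 184.0]), ([266, 186, 5, 6, 18], [268.0, 188.0]), ([283, 187, 13, 16, 89], [290.0, 195.0])]
clock 13.7 pos [0.5912 0.0458 0.3263] target [0.5901 0.053  0.328 ] row [ 1.9  7.1 -1.6] yaw 0.0 F [-0.6 -0.7 -0.4] j7 86.8
```

It has snapped over. I'll retreat left and up, then check.

Request:
{"op": "send_rows", "data": {
  "series": [
    [[0,20,0,0,0],[0,45,-20,0,0],[10,80,-50,0,0],[50,100,-80,0,0],[90,110,-80,0,0],[130,120,-80,0,0],[150,130,-80,0,0],[150,130,-80,0,0]]
  ]
}}

```text
clock: 14.5
position: [0.4529, 0.1911, 0.4092]
tool_rot: [[-0.995, 0.1, 0.004], [0.1, 0.995, 0.025], [-0.002, 0.025, -1.0]]
ft_force: [0.7, 0.2, -0.5]
width: -0.0001
```

```bash
python3 - <<'E'
from lev import *
a,b=lever()
q=np.load("q.npy")
print(proj(jig2w([(70,-80,34),(-15,-20,34),(-15,-80,34)],q),a).round(1).tolist(),proj(jig2w([(70,-80,34),(-15,-20,34),(-15,-80,34)],q),b).round(1).tolist())
im=np.hstack([cv2.resize(c['pixels'][y:y+110,x:x+110],(400,400),interpolation=cv2.INTER_CUBIC) for c,x,y in((b,220,195),(a,220,125))])
cv2.imwrite('pics/e2.png',im[:,:,::-1])
go(None,world=(0.4,.2,.4))
E
```

```text
scene clamp_lever [([0.582, -0.01, 0.066], 0.77)]
scene lever_end []
side clamp_lever [([0.586, 0.003, 0.104], 0.64)]
side lever_end [([0.587, 0.001, 0.107], 0.86)]
0 arm end/handle end scene [[276.0, 154.0], [254.0, 138.0]] side [[245.0, 215.0], [236.0, 245.0]]
0.3 arm end/handle end scene [[283.0, 163.0], [260.0, 138.0]] side [[248.0, 212.0], [239.0, 232.0]]
0.5 arm end/handle end scene [[286.0, 169.0], [265.0, 140.0]] side [[250.0, 211.0], [240.0, 224.0]]
0.66 arm end/handle end scene [[289.0, 175.0], [269.0, 143.0]] side [[251.0, 212.0], [242.0, 218.0]]
0.9 arm end/handle end scene [[292.0, 183.0], [276.0, 149.0]] side [[252.0, 214.0], [245.0, 212.0]]
1.31 arm end/handle end scene [[293.0, 195.0], [286.0, 162.0]] side [[254.0, 222.0], [249.0, 206.0]]
dark blobs [([295, 120, 12, 6, 19], [300.0, 124.0]), ([288, 127, 27, 19, 200], [301.0, 137.0]), ([287, 139, 16, 32, 76], [294.0, 155.0]), ([272, 159, 19, 21, 141], [281.0, 167.0]), ([263, 172, 8, 20, 69], [267.0, 182.0]), ([272, 179, 8, 10, 40], [275.0, 184.0]), ([280, 186, 16, 17, 95], [290.0, 195.0])]
[[305.5, 203.0], [266.6, 204.6], [280.9, 217.9]] [[247.2, 222.7], [272.9, 241.7], [277.1, 226.2]]
clock 14.8 pos [0.4561 0.1883 0.4088] target [0.4 0.2 0.4] row [57.1  5.4  8.7] yaw -0.1 F [-0.4 -0.5 -0.6] j7 56.8
```

View pics/e2.png

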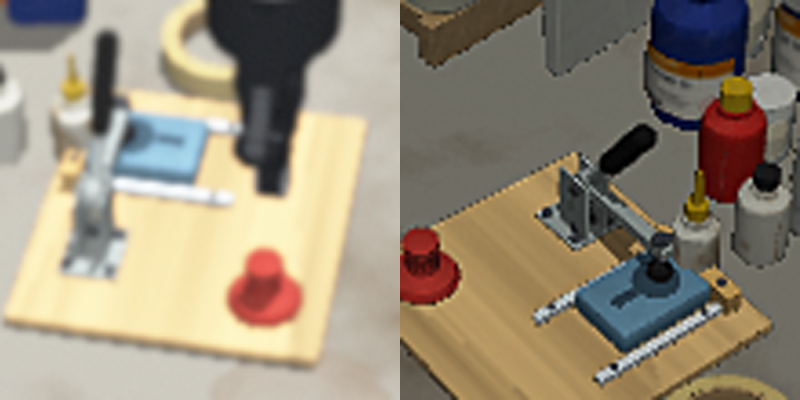

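The clamp is shut: the handle end at right-half (645,135), full-image (287,162), matches the 1.31 rad prediction of (286,162). The pad is on the mould, and the mould is still at the stop at (710,290). The arm is clear, so I'm handing in.

```bash
python3 -c "
from rig import ticket,sensors; print(sensors.sense()['ft_force']); print(ticket.close_job())"
```

```text
[-0.42061556 -0.50968851 -0.6321198 ]
the job is handed in; nothing more can be done
None
```

The mould is home against the back stop and the toggle clamp is shut on it. I handed the job in at about 15 s, with the arm clear of everything. One force reading during the clamp push may count against it.

- **Mould:** I slid it along the channel with the fingertips until they stopped advancing and the force climbed to about 13 N. In the last scene picture its far corner is within about 2 px (roughly 4 mm) of where I calculated it should be when home.
- **Clamp:** I pushed the handle over and it snapped shut. The handle end in the last picture is within 1 px of the predicted shut position (1.31 rad), and the rubber pad sits on the mould.
- **Possible failure:** on my first handle push, the handle's end wedged under the widening part of the fingers, and the wrist read up to 57 N upward with up to 27 N sideways. That is under the 120 N wrist limit. I can't rule out that it broke the 40 N limit on the arm or gripper body, because I couldn't tell which part was touching. I raised the tool 16 mm and finished the push with readings under 1 N.
- **Other items:** the knob looked undisturbed in the last picture, as did the part of the tape roll that showed. I did not re-check the scissors, G clamp, marker or blue bottle, but the arm never worked near them.

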